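# Lay out the breakfast condiments on the coasters

## Task

Lay out the condiments on the row of three cork coasters, each centred and upright: the pepper mill on the end coaster nearer the tea box, the salt shaker on the opposite end coaster, and the honey jar on the middle coaster between them; then stand the spice jar in the centre of the honey jar's lid. Leave the tea box and the mug where they are and do not tip anything over.

Things in the scene. Friction and masses are not known exactly. Their poses are not given: they have to be found in the camera images.
- honey_jar: Round jar of pale honey with a wide flat red lid; body 60 mm across (grip it there, 40 to 75 mm up), lid 65 mm across, top of the lid 99 mm up; about 0.44 kg, loose. Origin: centre of its underside, z up.
- pepper_mill: Tall waisted turned-wood pepper mill, 170 mm tall, 58 mm across at its widest (foot); about 0.18 kg, loose; the head does not turn. Grip the head, a bulb 50 mm across at most that spans 123 to 159 mm up, at 135 to 145 mm up, below its 12 mm finial. Origin: centre of its underside, z up.
- salt_shaker: Small glass salt shaker with a domed grey perforated top, 44 mm across, 90 mm tall; about 0.1 kg, loose; grip 40 to 60 mm up; on its uneven foot it stands up to 0.05 rad off vertical. Origin: centre of its underside, z up.
- spice_jar: Small round glass spice jar with a flat screw cap, 46 mm across, 106 mm tall; about 0.11 kg, loose; grip 40 to 80 mm up. Origin: centre of its underside, z up.
- coaster_left: Left coaster of the row as the robot sees it (largest y): cork disc, 80 mm across, 4 mm thick, fixed to the desk. Origin: centre of its underside, z up.
- coaster_middle: Middle coaster of the row: cork disc, 80 mm across, 4 mm thick, fixed; the end coasters' centres lie 115 to 137 mm from its centre. Origin: centre of its underside, z up.
- coaster_right: Right coaster of the row (smallest y): cork disc, 80 mm across, 4 mm thick, fixed. Origin: centre of its underside, z up.
- tea_box: Dark oblong tea carton, 68 x 136 x 69 mm (x, y, z), loose, standing behind one end of the coaster row: left at some starts (y above 0), right at others (y below 0). To be left alone. Origin: centre of its underside, z up.
- mug: Dark mug, 77 mm across, 110 mm with its handle, 101 mm tall, loose, standing behind the other end of the row. To be left alone. Origin: centre of its underside, z up.
Mind the look-alikes: they are no part of the job. What is shaped like the honey_jar but purple is not meant.

How it is judged:
At the end, for the whole second after the job is handed in: Honey jar on the middle coaster, mill on the end coaster at the tea box, salt on the other end, each within 12 mm of centre (underside 1 to 9 mm up); spice jar on the honey lid within 12 mm of its axis; all upright within 0.12 rad and at rest; tea box and mug within 30 mm of their starts (horizontal distance between honey_jar and coaster_middle below 0.012 m and ((world y of tea_box above 0 m and horizontal distance between pepper_mill and coaster_left below 0.012 m and horizontal distance between salt_shaker and coaster_right below 0.012 m) or (world y of tea_box below 0 m and horizontal distance between pepper_mill and coaster_right below 0.012 m and horizontal distance between salt_shaker and coaster_left below 0.012 m)) and height (world z) of honey_jar between 0.001 and 0.009 m and height (world z) of pepper_mill between 0.001 and 0.009 m and height (world z) of salt_shaker between 0.001 and 0.009 m and horizontal distance between spice_jar and honey_jar below 0.012 m and z of spice_jar in the frame of honey_jar between 0.094 and 0.106 m and angle between each of honey_jar, pepper_mill, salt_shaker, spice_jar's own z axis and vertical below 0.12 rad and linear speed of each of honey_jar, pepper_mill, salt_shaker, spice_jar below 0.02 m/s and distance of each of tea_box, mug from where it was at the start of the episode below 0.03 m); the robot touches nothing.
It fails at once if one of the condiments is tipped over (angle between any of honey_jar, pepper_mill, salt_shaker, spice_jar's own z axis and vertical above 0.7 rad).
It fails at once if the tea box or the mug is pushed away or tipped (distance of any of tea_box, mug from where it was at the start of the episode above 0.03 m or angle between any of tea_box, mug's own z axis and vertical above 0.4 rad).
It also fails if it takes over 115 s, if anything falls off the work surface, if the arm or the gripper's body presses on something with over 40 N, if the wrist force passes 120 N, or if a joint passes its speed limit or range.

## Robot

A 6-joint arm with a two-finger parallel gripper is mounted at the origin on a cart in front of the work surface, level with it; the furniture and walls round the work are solid. World frame = base frame: x ahead of the robot, y to its left, z up, the work surface at z = 0. Lengths are in m, angles in rad, forces in N, time in s.
With the tool pointing down it reaches from about 0.25 to 0.775 m from the base axis. Payload 4 kg.
Tool frame: the origin (TCP) lies between the finger pads; the fingertips stand 14 mm ahead of it and the grasp point (between the pads) lies 5 mm behind it (nose_length is the distance from the TCP to the fingertips, in m); z points along the fingers, y is the line along which they close (so a half turn about z gives the same grasp; the last joint's range is limited). The gripper opens to 94 mm and grips with 3 to 60 N. Pads are 16 mm wide; open, the fingers measure 119 mm over their backs; the gripper's body (75 mm by 177 mm) begins 78 mm behind the grasp point.
Start: joints at [-1.304, 0.087, 1.371, -0, 1.684, -0.103], TCP at [0.199, -0.513, 0.22] pointing down, gripper open.
Joint ranges: [-3.1, 3.1], [-0.76, 2.03], [0.27, 2.55], [-1.08, 4.22], [0.17, 2.65], [-2.57, 2.57]. Speed limits (rad/s): [2.79, 2.79, 3.14, 3.14, 3.14, 3.14].

## Interface

Orientations are given as [roll, pitch, yaw] about the fixed x, y, z axes, in that order (R = Rz(yaw) Ry(pitch) Rx(roll)).
In Python, from bench import * gives the robot as it stands.
- The arm moves only by the tool move_arm, never from a script. Its argument "steps" is one flat list of numbers, 7 for each row, row after row: the turn, a rotation vector about the world's x, y, z in rad, then the shift along the world's x, y, z in m, then the opening, from 0 (shut) to 1 (fully open). A call has 1 to 12 rows; each row is the pose to reach, as a shift and turn from the pose commanded when the call began; what a row does not reach only later rows make up. A row lasts 1/10 s, in which the tool goes at most 50 mm and 8.59 degrees, less where a joint would pass 70% of its speed; a pose out of reach is approached as far as the arm can. A call with a gripper value outside its range is refused whole. The fingers move at their own pace and stop on an object; the grip force is fixed at half the most. Time passes only in rows, so rows that repeat a pose let the fingers close. It gives the time, the measured TCP pose, the force, the opening and the grip force at its end, in the units of the state.
- get_obs(): the state, without advancing time (a new reading comes with each control period).
- snapshot(name): name is "scene" or "top" or "wrist"; returns (picture, depth): 420x560x3 uint8, red, green, blue; 420x560 float32, m along the optical axis (not along the pixel's ray), 0 where there is no reading.
- camera_model(name): a dict with "fx", "fy", "cx", "cy" (pixels), "k1" (the pictures are not rectified: a ray, as slopes to the right and down, at radius r is drawn at 1 + k1 r^2 times it, then the intrinsics apply), "rvec" (rotation vector, rad) and "tvec" (3), from world to camera coordinates, as OpenCV has them. Camera axes: x right, y down, z forward; pixel columns grow to the right and rows downward; lengths in m; the calibration is good to about 2 mm. A picture is of the moment at which its call begins: read the wrist's pose just before it. camera_model takes no time and is no camera call; for the wrist camera it gives the pose at the moment of the call.
- close_job(): hands the job in; it is judged then, once.
Trained networks look in the newest picture that a camera, given by its name, has taken for a name from the list of things; names that differ only in an ending like _2 or _b are one class to them, and where a whole thing is asked for, a point or a joint stands for the part that bears it (a point fixed in the world has none). Each returns a list of dicts, best first, with "score" (0 to 1); they miss things now and then, are a little off and sometimes report something else, mostly with a low value. They report only what shows in the picture. A call takes as long as a camera call. They do not tell look-alikes from the thing itself.
- silhouettes(camera, target): "pixels" (420x560 bool, what is visible of it) and "uv" ([column, row] in pixels, amid what is visible of it).
- spot_point(camera, target): "uv" ([column, row] in pixels: a listed point, or the origin of a listed thing).
The state is a dict: "time": time; "joint_positions": joint angles; "qvel": joint speeds; "joint_torque": joint torques, N m; "tool_pos": TCP position; "ee_rot": TCP orientation; "wrist_force": force on the tool from outside, world axes, zero at the start; "wrist_torque": the same for the moment, N m; "width": finger opening in m; "finger_force": force on a finger pad.
Only numpy, scipy, OpenCV 4.12 (cv2) and the standard library are available. Lean on these libraries where they do the work, as an engineer would, in place of code of your own. Each camera call takes 0.05 s, during which the arm holds its last target. There are 200 camera calls.

## Working session

There is one attempt and no reset: what is moved stays moved. The work goes in short steps, Python scripts to look and compute and a tool call to move; the robot and the scene stay as the last step left them, time stands still between calls to the robot, and variables do not carry over. Pictures are saved under pics/ and viewed, at most 16 in all, crops included, and the job is handed in when it is done.

Besides the shell and the picture viewer there is one more tool, called after ">>>" as name(argument=value, ...) on one line, values as JSON. move_arm: Moves the arm, as the interface text tells. Its arguments: {"type":"object","properties":{"steps":{"type":"array"}},"required":["steps"]}

```bash
ls; mkdir -p pics; cat > h.py <<'E'
from bench import *
import numpy as np, cv2
def cam(n):
    m=camera_model(n);R=cv2.Rodrigues(np.array(m["rvec"],float))[0];return m,R,np.array(m["tvec"],float).ravel()
def cloud(n,depth,m=None):
    m,R,t=m or cam(n)
    v,u=np.mgrid[:420,:560].astype(float)
    a=(u-m["cx"])/m["fx"];b=(v-m["cy"])/m["fy"]
    x,y=a.copy(),b.copy()
    for _ in range(8):
        s=1+m["k1"]*(x*x+y*y);x,y=a/s,b/s
    P=np.dstack([x*depth,y*depth,depth])
    W=(P-t)@R
    W[depth<=0]=np.nan
    return W
def save(n,img): cv2.imwrite(f"pics/{n}.png",img[:,:,::-1])
E
python3 - <<'E'
from h import *
o=get_obs();print(o)
for n in("scene","top"):
    m=cam(n);im,d=snapshot(n);save(n+"0",im);W=cloud(n,d,m);np.savez(f"/tmp/{n}.npz",im=im,W=W)
    print(n,m[0],-m[1].T@m[2])
    for t in["honey_jar","pepper_mill","salt_shaker","spice_jar","coaster_left","coaster_middle","coaster_right","tea_box","mug"]:
        for r in silhouettes(n,t)[:3]:
            p=W[r["pixels"]];p=p[~np.isnan(p[:,0])]
            if len(p)<5: continue
            zt=np.percentile(p[:,2],97);q=p[p[:,2]>zt-.006]
            print(t,round(r["score"],2),np.round(r["uv"]),len(p),"top",zt.round(3),"topc",((q.min(0)+q.max(0))/2).round(3)[:2],"rng",np.percentile(p,2,0).round(3),np.percentile(p,98,0).round(3))
E
```

```text
pics
{'time': 0.0, 'joint_positions': array([-1.30410588e+00,  8.79829353e-02,  1.37221517e+00, -1.97804878e-05,
        1.68357522e+00, -1.03161463e-01]), 'qvel': array([-3.88149859e-04, -5.11920775e-04, -7.66041487e-05,  3.76019931e-04,
        5.94407362e-04,  4.54633072e-04]), 'joint_torque': array([ 1.52938833e-04, -3.40173090e+01, -3.02429938e+01,  7.16533419e-02,
        3.28387355e-02, -1.61808098e-04]), 'tool_pos': array([ 0.19863864, -0.51234306,  0.21830869]), 'ee_rot': array([-3.13942154e+00, -2.05008120e-04,  3.69849481e-01]), 'wrist_force': array([ 0.20708238,  0.58464372, -0.81613308]), 'wrist_torque': array([-0.03448645, -0.01075488, -0.01456989]), 'finger_force': 0.0, 'width': 0.0939126285816658}
scene {'fx': 426.1993794214576, 'fy': 426.1993794214576, 'cx': 274.7704126438558, 'cy': 206.58896551597718, 'k1': -0.10014076520003591, 'rvec': array([ 0.90429603, -2.45562441,  1.16304011]), 'tvec': array([0.46372975, 0.16439644, 1.18469136])} [-0.15255538  0.92566242  0.87489486]
honey_jar 0.6 [147. 297.] 1132 top 0.1 topc [0.48  0.633] rng [0.449 0.605 0.001] [0.511 0.663
[... 2006 characters left out ...]
11  0.084 -0.003] [0.481 0.153 0.012]
coaster_middle 0.63 [314. 229.] 361 top 0.01 topc [ 0.443 -0.009] rng [ 0.409 -0.044 -0.005] [0.476 0.024 0.011]
coaster_middle 0.29 [355. 198.] 900 top 0.074 topc [ 0.552 -0.16 ] rng [ 0.513 -0.222  0.012] [ 0.586 -0.092  0.074]
coaster_right 0.88 [348. 231.] 390 top 0.011 topc [ 0.438 -0.145] rng [ 0.402 -0.179 -0.004] [ 0.472 -0.109  0.011]
tea_box 0.69 [357. 197.] 897 top 0.074 topc [ 0.552 -0.16 ] rng [ 0.514 -0.222  0.013] [ 0.586 -0.092  0.074]
tea_box 0.5 [389. 237.] 246 top 0.111 topc [ 0.422 -0.262] rng [ 0.4   -0.283  0.012] [ 0.442 -0.241  0.112]
mug 0.65 [269. 194.] 578 top 0.101 topc [0.558 0.14 ] rng [0.521 0.089 0.   ] [0.594 0.184 0.103]
```

View pics/scene0.png

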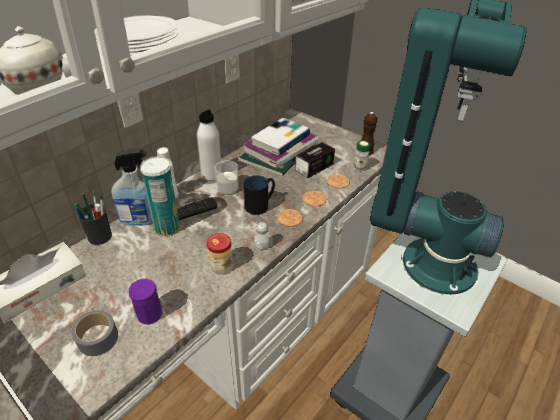

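View pics/top0.png

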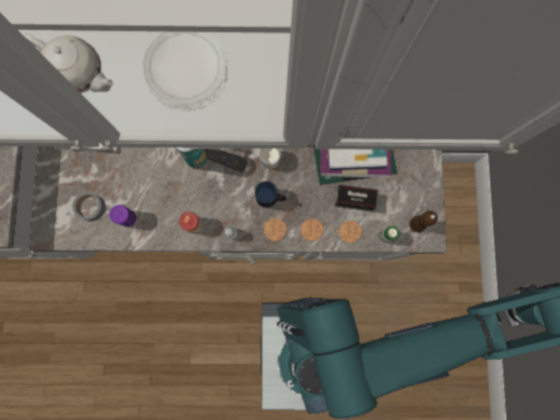

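The honey jar is the red-lidded one at scene (219,250) / top (190,221). The purple decoy is at scene (146,300). The tea box is at y<0 (scene (315,160)), so the mill goes on the right coaster and the salt on the left.

```bash
python3 - <<'E'
from h import *
for n in("scene","top"):
    W=np.load(f"/tmp/{n}.npz")["W"].reshape(-1,3);W=W[~np.isnan(W[:,0])]
    s=W[(W[:,0]>.35)&(W[:,2]>.25)&(abs(W[:,1])<.7)]
    for a in np.arange(.25,1.2,.15):
        q=s[(s[:,2]>a)&(s[:,2]<a+.15)]
        if len(q):print(n,round(a,2),len(q),np.percentile(q,.5,0).round(2),q.max(0).round(2))
m,R,t=cam("wrist");print(m["fx"],m["cx"],m["cy"],m["k1"],"C",-R.T@t,"axis",R[2],"right",R[0])
E
```

```text
scene 0.25 8472 [ 0.77 -0.68  0.25] [0.93 0.7  0.34]
scene 0.4 9888 [ 0.57 -0.41  0.49] [0.92 0.7  0.55]
scene 0.55 16573 [ 0.55 -0.18  0.55] [0.92 0.7  0.7 ]
scene 0.7 122 [0.57 0.55 0.7 ] [0.6  0.6  0.71]
top 0.4 15882 [ 0.58 -0.37  0.5 ] [0.89 0.7  0.55]
top 0.55 17526 [ 0.55 -0.43  0.55] [0.86 0.7  0.7 ]
top 0.7 10788 [ 0.58 -0.42  0.7 ] [0.61 0.6  0.85]
top 0.85 23863 [ 0.58 -0.33  0.85] [0.69 0.59 1.  ]
top 1.0 12915 [ 0.58 -0.25  1.  ] [0.61 0.5  1.11]
297.70490244329875 276.74493015256803 213.3239252112643 -0.040940826389895046 C [ 0.26802708 -0.48534424  0.38476802] axis [-0.24036681 -0.09328638 -0.96618914] right [ 3.61164925e-01 -9.32501937e-01  1.83880844e-04]
```

>>> move_arm(steps=[0,0,0,0.02,0.02,0.03,1,0,0,-0.12,0.06,0.05,0.07,1,0,0,-0.25,0.09,0.09,0.1,1,0,0,-0.37,0.12,0.13,0.12,1,0,0,-0.37,0.15,0.17,0.12,1,0,0,-0.37,0.17,0.19,0.12,1,0,0,-0.37,0.17,0.19,0.12,1,0,0,-0.37,0.17,0.19,0.12,1])

```text
time: 1.8
tool_pos: [0.3693, -0.3221, 0.3398]
ee_rot: [3.141, 0.0, 0.003]
wrist_force: [0.0, -0.1, -0.2]
width: 0.0938
finger_force: 0.0
```

```bash
cat >> h.py <<'E'
from scipy.optimize import least_squares
BAND={"honey_jar":(.085,.103,.0325),"pepper_mill":(.128,.152,.025),"salt_shaker":(.03,.065,.022),"spice_jar":(.03,.112,.023)}
def look(n,targets,name=None):
    m=cam(n);im,d=snapshot(n);W=cloud(n,d,m)
    if name: save(name,im)
    for t in targets:
        for r in silhouettes(n,t)[:2]:
            M=cv2.erode(r["pixels"].astype(np.uint8),np.ones((3,3)))>0
            p=W[M];p=p[~np.isnan(p[:,0])]
            if len(p)<20: continue
            zt=np.percentile(p[:,2],98);q=p[p[:,2]>zt-.008]
            s=f"{n} {t} {r['score']:.2f} uv{np.round(r['uv'])} n{len(p)} top {zt:.3f} topmid {((np.percentile(q,2,0)+np.percentile(q,98,0))/2).round(4)[:2]} size {np.ptp(q,0).round(3)[:2]}"
            if t in BAND:
                a,b,rad=BAND[t];k=p[(p[:,2]>a)&(p[:,2]<b)]
                if len(k)>20:
                    c0=np.median(q[:,:2],0)
                    # side ring: outermost points only, per azimuth
                    f=lambda c:np.hypot(*(k[:,:2]-c).T)-rad
                    g=lambda c:np.where(f(c)>0,f(c)*3,f(c)*.3) if t in("honey_jar",) else f(c)
                    s+=f" fit {least_squares(g,c0,loss='soft_l1',f_scale=.002).x.round(4)}"
            print(s)
    return im,W
E
python3 - <<'E'
from h import *
look("wrist",["pepper_mill","spice_jar","coaster_right","tea_box"],"w1")
E
```

```text
wrist pepper_mill 0.92 uv[320. 110.] n1673 top 0.169 topmid [ 0.4712 -0.3755] size [0.01  0.012] fit [ 0.4712 -0.3789]
wrist spice_jar 0.72 uv[234. 147.] n952 top 0.108 topmid [ 0.4269 -0.2644] size [0.043 0.042] fit [ 0.4174 -0.265 ]
wrist coaster_right 0.94 uv[166. 134.] n1588 top 0.006 topmid [ 0.4412 -0.1452] size [0.075 0.074]
wrist tea_box 0.93 uv[162.  54.] n5727 top 0.070 topmid [ 0.5526 -0.16  ] size [0.08  0.139]
```

View pics/w1.png

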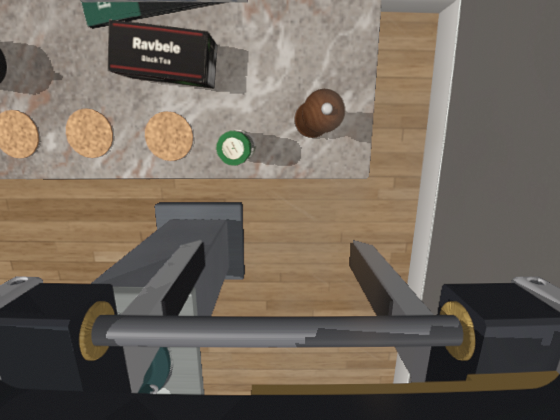

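>>> move_arm(steps=[0,0,0.14,0.005,0.04,0,1,0,0,0.28,0.01,0.08,0,1,0,0,0.42,0.015,0.12,0,1,0,0,0.56,0.02,0.16,0,1,0,0,0.7,0.025,0.2,0,1,0,0,0.84,0.03,0.24,0,1,0,0,0.98,0.035,0.28,0,1,0,0,1.12,0.04,0.32,0,1,0,0,1.26,0.045,0.36,0,1,0,0,1.4,0.05,0.4,0,1,0,0,1.54,0.055,0.44,0,1,0,0,1.571,0.06,0.48,0,1])

```text
time: 3.25
tool_pos: [0.4291, 0.1577, 0.3394]
ee_rot: [3.141, 0.0, 1.571]
wrist_force: [0.3, -0.2, 0.2]
width: 0.0939
finger_force: 0.0
```

>>> move_arm(steps=[0,0,0,0,0.04,0,1,0,0,0,0,0.08,0,1,0,0,0,0,0.08,0,1,0,0,0,0,0.08,0,1,0,0,0,0,0.08,0,1])

```text
time: 3.75
tool_pos: [0.4293, 0.2357, 0.3395]
ee_rot: [3.141, 0.001, 1.568]
wrist_force: [0.1, 0.3, -0.4]
width: 0.0938
finger_force: 0.0
```

```bash
python3 - <<'E'
from h import *
print(get_obs()["tool_pos"],get_obs()["ee_rot"],get_obs()["joint_positions"])
look("wrist",["honey_jar","salt_shaker","mug"],"w2")
E
```

```text
[0.42925094 0.23570341 0.33950655] [3.14144591e+00 6.78130962e-04 1.56847330e+00] [ 3.86789453e-01 -3.96995489e-02  1.26424509e+00 -7.26238519e-04
  1.91716851e+00  3.88865923e-01]
wrist honey_jar 0.89 uv[303.  58.] n2360 top 0.101 topmid [0.4612 0.4026] size [0.061 0.061] fit [0.4626 0.4009]
wrist salt_shaker 0.94 uv[278. 162.] n500 top 0.090 topmid [0.4285 0.2721] size [0.03  0.029] fit [0.4275 0.2671]
wrist mug 0.77 uv[354. 228.] n1940 top 0.101 topmid [0.5588 0.1576] size [0.075 0.09 ]
```

View pics/w2.png

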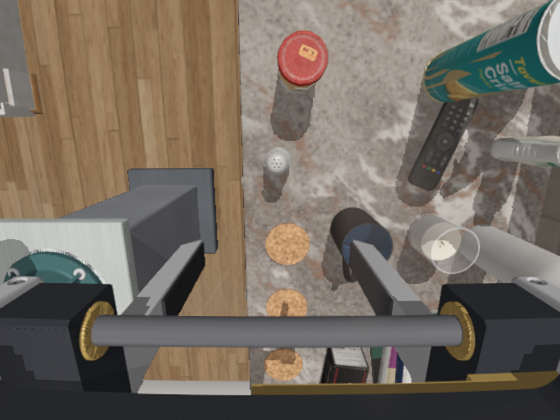

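>>> move_arm(steps=[0,0,0,0.01,0.04,0,1,0,0,0,0.02,0.085,0,1,0,0,0,0.025,0.13,-0.02,1,0,0,0,0.032,0.167,-0.06,1,0,0,0,0.032,0.167,-0.1,1,0,0,0,0.032,0.167,-0.13,1,0,0,0,0.032,0.167,-0.13,1,0,0,0,0.032,0.167,-0.13,1])

```text
time: 4.75
tool_pos: [0.4611, 0.4036, 0.2101]
ee_rot: [-3.142, 0.0, 1.57]
wrist_force: [0.3, -0.1, 1.0]
width: 0.094
finger_force: 0.0
```

```bash
python3 - <<'E'
from h import *
print(get_obs()["tool_pos"])
look("wrist",["honey_jar"],"w3")
look("scene",["honey_jar"])
E
```

```text
[0.46111793 0.40359119 0.21005302]
wrist honey_jar 0.82 uv[280. 209.] n3480 top 0.101 topmid [0.4612 0.406 ] size [0.061 0.062] fit [0.4611 0.4037]
wrist honey_jar 0.73 uv[296.   8.] n786 top 0.060 topmid [0.4813 0.6018] size [0.023 0.005]
scene honey_jar 0.85 uv[146. 300.] n956 top 0.100 topmid [0.4769 0.6336] size [0.059 0.059] fit [0.4814 0.6333]
scene honey_jar 0.59 uv[219. 258.] n736 top 0.100 topmid [0.4572 0.4081] size [0.057 0.055] fit [0.4609 0.405 ]
```

View pics/w3.png

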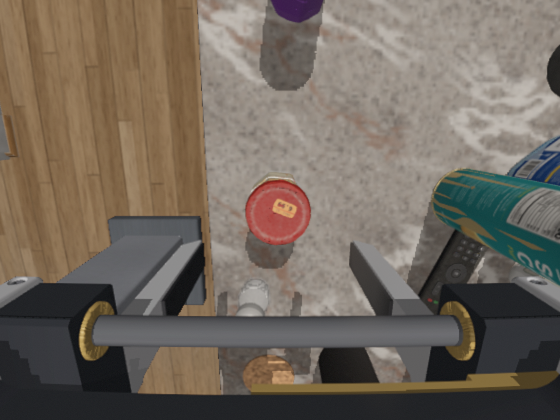

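```bash
python3 - <<'E'
import numpy as np
for n in("scene","top"):
    W=np.load(f"/tmp/{n}.npz")["W"].reshape(-1,3);W=W[~np.isnan(W[:,0])]
    s=W[(W[:,1]>.3)&(W[:,1]<.52)&(W[:,2]>.11)&(W[:,2]<.4)&(W[:,0]>.5)]
    print(len(s),np.percentile(s,1,0),np.percentile(s,99,0))
E
```

```text
6877 [0.66004138 0.30355068 0.11223268] [0.91130321 0.51688648 0.333952  ]
243 [0.65800227 0.36428805 0.11085928] [0.69285735 0.42813941 0.23520569]
```

>>> move_arm(steps=[0,0,0,0,0.001,-0.04,1,0,0,0,0,0.001,-0.08,1,0,0,0,0,0.001,-0.12,1,0,0,0,0,0.001,-0.157,1,0,0,0,0,0.001,-0.157,1,0,0,0,0,0.001,-0.157,0.3,0,0,0,0,0.001,-0.157,0.3,0,0,0,0,0.001,-0.157,0.3,0,0,0,0,0.001,-0.157,0.3,0,0,0,0,0.001,-0.157,0.3,0,0,0,0,0.001,-0.157,0.3])

```text
time: 6.05
tool_pos: [0.462, 0.406, 0.0549]
ee_rot: [3.138, -0.002, 1.571]
wrist_force: [-0.1, 0.5, 5.4]
width: 0.0637
finger_force: 30.0
```

>>> move_arm(steps=[0,0,0,0,0,0.015,0.3,0,0,0,0,0,0.04,0.3,0,0,0,0,0,0.07,0.3,0,0,0,0,0,0.11,0.3,0,0,0,0,0,0.14,0.3,0,0,0,0,0,0.14,0.3])

```text
time: 6.65
tool_pos: [0.4625, 0.4066, 0.1983]
ee_rot: [3.134, -0.006, 1.571]
wrist_force: [1.1, 0.3, -2.7]
width: 0.0646
finger_force: 30.0
```

>>> move_arm(steps=[0,0,0,0,-0.02,0,0.3,0,0,0,0,-0.06,0,0.3,0,0,0,0,-0.1,0,0.3,0,0,0,-0.003,-0.14,0,0.3,0,0,0,-0.006,-0.18,0,0.3,0,0,0,-0.009,-0.22,0,0.3,0,0,0,-0.012,-0.26,0,0.3,0,0,0,-0.015,-0.3,0,0.3,0,0,0,-0.018,-0.34,0,0.3,0,0,0,-0.018,-0.38,0,0.3,0,0,0,-0.018,-0.4,0,0.3,0,0,0,-0.018,-0.4,0,0.3])

```text
time: 7.85
tool_pos: [0.4412, 0.0029, 0.1898]
ee_rot: [-3.137, 0.0, 1.566]
wrist_force: [0.0, 1.4, -4.0]
width: 0.0638
finger_force: 30.0
```

```bash
python3 - <<'E'
from h import *
print(get_obs()["tool_pos"],get_obs()["ee_rot"],get_obs()["wrist_force"])
look("wrist",["honey_jar","coaster_left","coaster_middle"],"w4")
look("scene",["honey_jar"])
E
```

```text
[0.4412363  0.00292503 0.18978105] [-3.13679328e+00  4.79149643e-04  1.56627268e+00] [ 0.02970164  1.42955133 -3.95814416]
wrist honey_jar 0.88 uv[278. 271.] n12359 top 0.235 topmid [0.4411 0.0036] size [0.061 0.063]
wrist coaster_left 0.91 uv[282.  98.] n3930 top 0.006 topmid [0.447  0.1194] size [0.077 0.076]
wrist coaster_middle 0.80 uv[285. 190.] n1093 top 0.006 topmid [0.4475 0.008 ] size [0.075 0.047]
scene honey_jar 0.76 uv[318. 154.] n564 top 0.237 topmid [0.4388 0.0087] size [0.054 0.06 ]
scene honey_jar 0.75 uv[149. 300.] n951 top 0.100 topmid [0.4779 0.6349] size [0.06  0.057] fit [0.4811 0.6327]
```

View pics/w4.png

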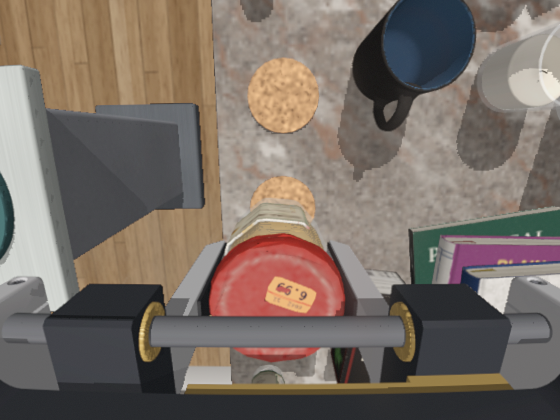

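>>> move_arm(steps=[0,0,0,0.004,-0.012,0,0.3,0,0,0,0.004,-0.012,-0.03,0.3,0,0,0,0.004,-0.012,-0.065,0.3,0,0,0,0.004,-0.012,-0.095,0.3,0,0,0,0.004,-0.012,-0.115,0.3,0,0,0,0.004,-0.012,-0.123,0.3,0,0,0,0.004,-0.012,-0.126,0.3,0,0,0,0.004,-0.012,-0.126,0.3,0,0,0,0.004,-0.012,-0.126,0.3])

```text
time: 9.05
tool_pos: [0.448, -0.0071, 0.068]
ee_rot: [3.138, 0.001, 1.571]
wrist_force: [-0.2, -1.0, -3.4]
width: 0.0636
finger_force: 30.0
```

```bash
python3 - <<'E'
from h import *
print(get_obs()["tool_pos"],get_obs()["ee_rot"],get_obs()["wrist_force"])
look("wrist",["honey_jar","coaster_left","coaster_middle"])
look("scene",["honey_jar"])
E
```

```text
[ 0.44803727 -0.00705793  0.06803932] [3.13849480e+00 5.03625917e-04 1.57090433e+00] [-0.17792289 -1.01487992 -3.40420231]
wrist honey_jar 0.60 uv[278. 272.] n12269 top 0.113 topmid [ 0.4475 -0.0065] size [0.061 0.063] fit [ 0.4471 -0.0089]
wrist coaster_left 0.61 uv[277.  61.] n9913 top 0.005 topmid [0.447  0.1197] size [0.078 0.077]
wrist coaster_left 0.41 uv[265. 369.] n1812 top 0.005 topmid [ 0.4408 -0.1442] size [0.076 0.037]
wrist coaster_middle 0.75 uv[272. 201.] n1144 top 0.005 topmid [0.4459 0.0106] size [0.077 0.042]
wrist coaster_middle 0.36 uv[360. 374.] n218 top 0.031 topmid [ 0.5238 -0.1333] size [0.002 0.013]
scene honey_jar 0.84 uv[146. 298.] n958 top 0.100 topmid [0.4777 0.6348] size [0.06 0.06] fit [0.4813 0.6333]
scene honey_jar 0.73 uv[316. 184.] n457 top 0.113 topmid [ 4.444e-01 -1.000e-04] size [0.053 0.055] fit [ 0.447  -0.0085]
```

>>> move_arm(steps=[0,0,0,-0.003,-0.002,0,0.3,0,0,0,-0.003,-0.002,-0.004,0.3,0,0,0,-0.003,-0.002,-0.008,0.3,0,0,0,-0.003,-0.002,-0.01,0.3,0,0,0,-0.003,-0.002,-0.01,0.3,0,0,0,-0.003,-0.002,-0.01,0.3])

```text
time: 9.95
tool_pos: [0.4436, -0.0091, 0.0586]
ee_rot: [-3.141, 0.001, 1.571]
wrist_force: [-4.7, 0.3, 9.8]
width: 0.0639
finger_force: 30.0
```

Contact is made. Release, then rise.

>>> move_arm(steps=[0,0,0,0,0,0,0.7,0,0,0,0,0,0,0.95,0,0,0,0,0,0,0.95,0,0,0,0,0,0.02,0.95,0,0,0,0,0,0.06,0.95,0,0,0,0,0,0.1,1,0,0,0,0,-0.02,0.15,1,0,0,0,0,-0.06,0.16,1,0,0,0,0,-0.06,0.16,1])

```text
time: 10.85
tool_pos: [0.4456, -0.0726, 0.22]
ee_rot: [3.135, 0.004, 1.566]
wrist_force: [-0.0, 0.7, -0.5]
width: 0.0942
finger_force: 0.0
```

```bash
python3 - <<'E'
from h import *
print(get_obs()["tool_pos"],get_obs()["ee_rot"],get_obs()["wrist_force"])
look("wrist",["honey_jar","coaster_left","coaster_middle","coaster_right"],"w5")
look("scene",["honey_jar","tea_box","mug"])
E
```

```text
[ 0.44560627 -0.07261705  0.22001929] [3.1345108  0.00402171 1.56606552] [-0.00438171  0.66552565 -0.5111923 ]
wrist honey_jar 0.56 uv[273. 148.] n3491 top 0.105 topmid [ 0.4431 -0.0105] size [0.061 0.061] fit [ 0.446  -0.0111]
wrist coaster_left 0.83 uv[275.  32.] n3637 top 0.006 topmid [0.4477 0.1166] size [0.077 0.07 ]
wrist coaster_left 0.74 uv[273. 146.] n3492 top 0.105 topmid [ 0.443  -0.0104] size [0.061 0.061]
wrist coaster_middle 0.58 uv[290. 117.] n27 top 0.005 topmid [0.4591 0.0229] size [0.031 0.013]
wrist coaster_right 0.73 uv[271. 240.] n2323 top 0.006 topmid [ 0.4406 -0.1428] size [0.077 0.077]
wrist coaster_right 0.21 uv[350. 240.] n4545 top 0.069 topmid [ 0.5528 -0.1506] size [0.089 0.151]
scene honey_jar 0.90 uv[147. 301.] n948 top 0.100 topmid [0.4775 0.6346] size [0.061 0.058] fit [0.481  0.6333]
scene honey_jar 0.72 uv[318. 187.] n566 top 0.105 topmid [ 0.4386 -0.0056] size [0.058 0.06 ] fit [ 0.4427 -0.0088]
scene tea_box 0.59 uv[316. 159.] n704 top 0.071 topmid [ 0.5484 -0.1517] size [0.072 0.135]
scene mug 0.79 uv[258. 192.] n746 top 0.099 topmid [0.5566 0.1487] size [0.074 0.084]
```

View pics/w5.png

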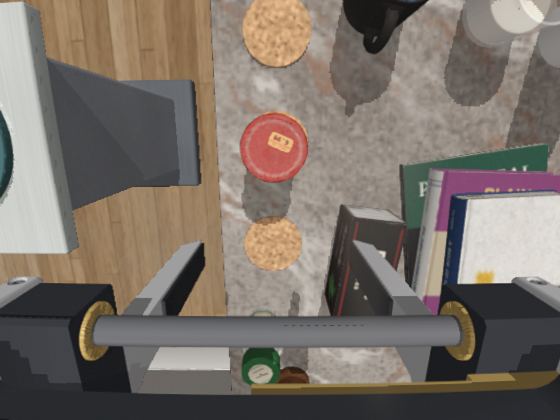

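>>> move_arm(steps=[0,0,0,-0.004,-0.04,0.01,1,0,0,0,-0.009,-0.085,0.01,1,0,0,0,-0.014,-0.13,0.01,1,0,0,0,-0.019,-0.175,0,1,0,0,0,-0.019,-0.192,0,1,0,0,0,-0.019,-0.192,0,1,0,0,0,-0.019,-0.192,0,1])

```text
time: 12.0
tool_pos: [0.4251, -0.2598, 0.2165]
ee_rot: [3.141, -0.001, 1.571]
wrist_force: [0.1, -0.1, 0.1]
width: 0.094
finger_force: 0.0
```

```bash
python3 - <<'E'
from h import *
print(get_obs()["tool_pos"],get_obs()["ee_rot"],get_obs()["wrist_force"])
look("wrist",["spice_jar","coaster_right","pepper_mill"])
look("scene",["spice_jar","honey_jar"])
E
```

```text
[ 0.42508738 -0.25982019  0.21651207] [ 3.14145059e+00 -1.24711185e-03  1.57132438e+00] [ 0.07545156 -0.05476267  0.14158567]
wrist spice_jar 0.60 uv[278. 213.] n2038 top 0.107 topmid [ 0.4253 -0.2622] size [0.044 0.043] fit [ 0.4259 -0.2643]
wrist spice_jar 0.35 uv[398. 101.] n10154 top 0.070 topmid [ 0.5526 -0.1579] size [0.08  0.138] fit [ 0.5487 -0.1543]
wrist coaster_right 0.71 uv[290.  98.] n3480 top 0.006 topmid [ 0.4402 -0.1431] size [0.077 0.079]
wrist pepper_mill 0.89 uv[314. 294.] n2474 top 0.169 topmid [ 0.4714 -0.3737] size [0.012 0.01 ] fit [ 0.4755 -0.3763]
wrist pepper_mill 0.21 uv[293.   8.] n315 top 0.006 topmid [ 0.4468 -0.0425] size [0.055 0.014]
scene spice_jar 0.87 uv[362. 155.] n267 top 0.107 topmid [ 0.4186 -0.2575] size [0.032 0.039] fit [ 0.4247 -0.266 ]
scene honey_jar 0.60 uv[315. 187.] n543 top 0.105 topmid [ 0.4392 -0.0055] size [0.058 0.057] fit [ 0.4412 -0.0105]
```

>>> move_arm(steps=[0,0,0,0,-0.003,-0.04,1,0,0,0,0,-0.003,-0.08,1,0,0,0,0,-0.003,-0.12,1,0,0,0,0,-0.003,-0.159,1,0,0,0,0,-0.003,-0.159,1,0,0,0,0,-0.003,-0.159,0.1,0,0,0,0,-0.003,-0.159,0.1,0,0,0,0,-0.003,-0.159,0.1,0,0,0,0,-0.003,-0.159,0.1,0,0,0,0,-0.003,-0.159,0.1,0,0,0,0,-0.003,-0.159,0.1])

```text
time: 13.45
tool_pos: [0.425, -0.2641, 0.0581]
ee_rot: [3.141, 0.001, 1.571]
wrist_force: [-0.7, -0.0, 0.8]
width: 0.0494
finger_force: 0.0
```

>>> move_arm(steps=[0,0,0,0,0,0.015,0.1,0,0,0,0,0,0.04,0.1,0,0,0,0,0,0.08,0.1,0,0,0,0,0,0.12,0.1,0,0,0,0,0,0.15,0.1,0,0,0,0.005,0.04,0.16,0.1,0,0,0,0.01,0.08,0.16,0.1,0,0,0,0.013,0.12,0.16,0.1,0,0,0,0.018,0.16,0.16,0.1,0,0,0,0.018,0.2,0.16,0.1,0,0,0,0.018,0.23,0.16,0.1,0,0,0,0.018,0.252,0.16,0.1])

```text
time: 14.65
tool_pos: [0.4423, -0.0098, 0.2173]
ee_rot: [-3.141, -0.0, 1.573]
wrist_force: [-0.1, 0.0, -0.3]
width: 0.0452
finger_force: 30.0
```

>>> move_arm(steps=[0,0,0,0,0,0,0.1,0,0,0,0,0,0,0.1,0,0,0,0,0,0,0.1])

```text
time: 14.95
tool_pos: [0.4428, -0.0127, 0.2173]
ee_rot: [-3.141, 0.001, 1.57]
wrist_force: [-0.3, -0.5, -1.3]
width: 0.045
finger_force: 30.0
```

```bash
python3 - <<'E'
from h import *
print(get_obs()["tool_pos"],get_obs()["ee_rot"],get_obs()["wrist_force"])
look("wrist",["spice_jar","honey_jar","coaster_middle"],"w6")
look("scene",["spice_jar","honey_jar"])
E
```

```text
[ 0.44275207 -0.01271758  0.21732754] [-3.14131522e+00  5.38206089e-04  1.56973945e+00] [-0.33362155 -0.49700873 -1.34255671]
wrist spice_jar 0.56 uv[276. 271.] n7907 top 0.262 topmid [ 0.4419 -0.0048] size [0.044 0.03 ]
wrist honey_jar 0.88 uv[279. 195.] n1751 top 0.105 topmid [0.4427 0.0026] size [0.059 0.041] fit [ 0.4426 -0.0119]
wrist coaster_middle 0.77 uv[286. 171.] n421 top 0.006 topmid [0.448  0.0088] size [0.075 0.044]
scene spice_jar 0.96 uv[321. 142.] n385 top 0.262 topmid [ 0.4392 -0.0075] size [0.033 0.036]
scene honey_jar 0.85 uv[147. 302.] n958 top 0.100 topmid [0.4785 0.6349] size [0.062 0.059] fit [0.4811 0.6331]
scene honey_jar 0.74 uv[318. 187.] n552 top 0.104 topmid [ 0.4392 -0.0058] size [0.058 0.063] fit [ 0.4433 -0.0082]
```

View pics/w6.png

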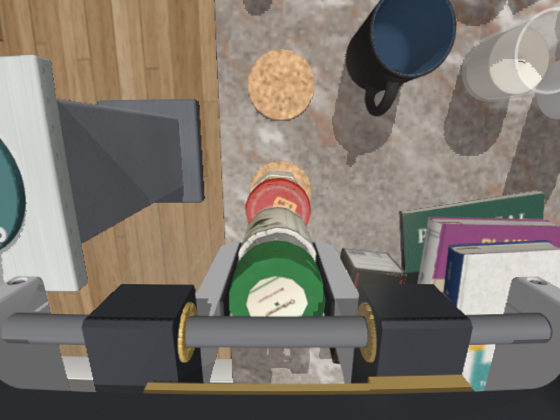

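>>> move_arm(steps=[0,0,0,0,0.003,0,0.1,0,0,0,0,0.003,-0.02,0.1,0,0,0,0,0.003,-0.038,0.1,0,0,0,0,0.003,-0.045,0.1,0,0,0,0,0.003,-0.045,0.1,0,0,0,0,0.003,-0.045,0.1])

```text
time: 15.9
tool_pos: [0.4431, -0.0088, 0.1732]
ee_rot: [3.141, 0.0, 1.571]
wrist_force: [0.3, 0.5, -0.4]
width: 0.0447
finger_force: 30.0
```

```bash
python3 - <<'E'
from h import *
print(get_obs()["tool_pos"],get_obs()["ee_rot"],get_obs()["wrist_force"])
look("wrist",["spice_jar","honey_jar"])
look("scene",["spice_jar","honey_jar"])
E
```

```text
[ 0.44314852 -0.00880386  0.17319664] [3.14055071e+00 9.47606896e-05 1.57087290e+00] [ 0.26628662  0.51793158 -0.38395662]
wrist spice_jar 0.98 uv[276. 270.] n7926 top 0.217 topmid [ 0.4423 -0.0008] size [0.044 0.03 ]
wrist honey_jar 0.62 uv[278. 198.] n1759 top 0.105 topmid [0.4426 0.0042] size [0.062 0.038] fit [ 0.4428 -0.0114]
scene spice_jar 0.56 uv[316. 155.] n395 top 0.218 topmid [ 0.4393 -0.005 ] size [0.038 0.042]
scene honey_jar 0.83 uv[146. 297.] n998 top 0.100 topmid [0.4792 0.6335] size [0.062 0.061] fit [0.4809 0.633 ]
```

>>> move_arm(steps=[0,0,0,0,-0.001,-0.003,0.1,0,0,0,0,-0.001,-0.006,0.1,0,0,0,0,-0.001,-0.007,0.1,0,0,0,0,-0.001,-0.007,0.1])

```text
time: 16.6
tool_pos: [0.4429, -0.01, 0.166]
ee_rot: [3.141, 0.0, 1.571]
wrist_force: [-0.1, -0.3, 2.7]
width: 0.0451
finger_force: 30.0
```

>>> move_arm(steps=[0,0,0,0,0,0,0.6,0,0,0,0,0,0,0.8,0,0,0,0,0,0,0.9,0,0,0,0,0,0.02,0.9,0,0,0,0,0,0.06,0.9,0,0,0,0,0,0.1,0.9,0,0,0,-0.002,0.04,0.12,0.9,0,0,0,-0.005,0.085,0.12,0.9,0,0,0,-0.008,0.13,0.12,0.9,0,0,0,-0.01,0.175,0.12,0.9,0,0,0,-0.012,0.22,0.1,0.9,0,0,0,-0.015,0.26,0.06,0.9])

```text
time: 17.8
tool_pos: [0.4292, 0.2486, 0.2324]
ee_rot: [3.135, -0.003, 1.572]
wrist_force: [1.1, -0.3, 0.2]
width: 0.0844
finger_force: 0.0
```

>>> move_arm(steps=[0,0,0,0,0.02,-0.02,0.9,0,0,0,0,0.02,-0.03,0.9,0,0,0,0,0.02,-0.03,0.9])

```text
time: 18.1
tool_pos: [0.4272, 0.2649, 0.1982]
ee_rot: [-3.138, 0.002, 1.572]
wrist_force: [0.3, 0.6, 0.2]
width: 0.0851
finger_force: 0.0
```

```bash
python3 - <<'E'
from h import *
print(get_obs()["tool_pos"],get_obs()["ee_rot"],get_obs()["wrist_force"])
look("wrist",["salt_shaker","coaster_left"],"w7")
look("scene",["spice_jar","honey_jar","salt_shaker"],"s7")
E
```

```text
[0.42718178 0.26494001 0.19816421] [-3.13802852e+00  2.44753874e-03  1.57166120e+00] [0.26292087 0.60494533 0.17188032]
wrist salt_shaker 0.94 uv[279. 201.] n1122 top 0.090 topmid [0.4279 0.2735] size [0.029 0.027] fit [0.4288 0.2669]
wrist coaster_left 0.79 uv[291. 299.] n1799 top 0.006 topmid [0.4468 0.1274] size [0.075 0.06 ]
scene spice_jar 0.97 uv[320. 156.] n416 top 0.211 topmid [ 0.437  -0.0045] size [0.035 0.039]
scene honey_jar 0.83 uv[316. 191.] n462 top 0.104 topmid [0.4377 0.0011] size [0.057 0.041] fit [ 0.4416 -0.0101]
scene honey_jar 0.70 uv[339. 179.] n197 top 0.008 topmid [ 0.4376 -0.1446] size [0.065 0.075]
scene salt_shaker 0.84 uv[262. 234.] n269 top 0.089 topmid [0.422  0.2759] size [0.019 0.024] fit [0.4312 0.2674]
```

View pics/s7.png

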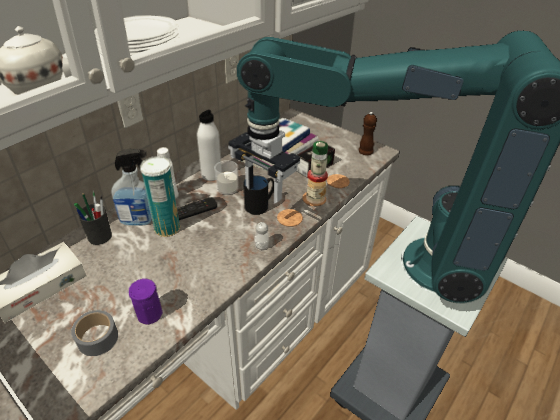

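View pics/w7.png

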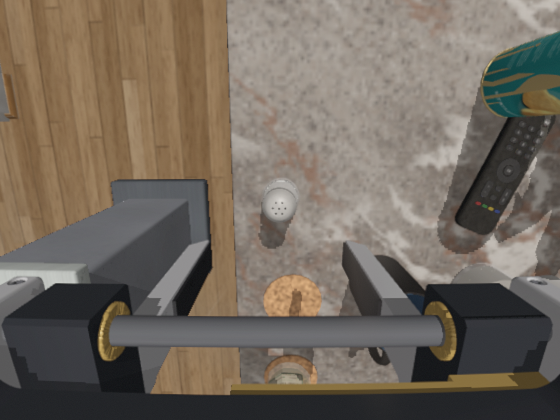

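>>> move_arm(steps=[0,0,0,0,0,-0.04,0.9,0,0,0,0,0,-0.08,0.9,0,0,0,0,0,-0.12,0.9,0,0,0,0,0,-0.15,0.9,0,0,0,0,0,-0.15,0.9,0,0,0,0,0,-0.15,0.1,0,0,0,0,0,-0.15,0.1,0,0,0,0,0,-0.15,0.1,0,0,0,0,0,-0.15,0.1,0,0,0,0,0,-0.15,0.1,0,0,0,0,0,-0.15,0.1,0,0,0,0,0,-0.15,0.1])

```text
time: 19.65
tool_pos: [0.4294, 0.2657, 0.0512]
ee_rot: [3.138, -0.001, 1.571]
wrist_force: [0.7, -0.3, 2.9]
width: 0.0386
finger_force: 29.8
```

>>> move_arm(steps=[0,0,0,0,0,0.02,0.1,0,0,0,0,0,0.06,0.1,0,0,0,0,0,0.09,0.1,0,0,0,0.005,-0.04,0.09,0.1,0,0,0,0.01,-0.08,0.09,0.1,0,0,0,0.016,-0.12,0.09,0.1,0,0,0,0.018,-0.15,0.09,0.1,0,0,0,0.018,-0.15,0.09,0.1,0,0,0,0.018,-0.15,0.09,0.1,0,0,0,0.018,-0.15,0.09,0.1])

```text
time: 20.65
tool_pos: [0.4457, 0.1162, 0.1399]
ee_rot: [-3.141, -0.001, 1.572]
wrist_force: [-0.7, 0.6, -0.8]
width: 0.0383
finger_force: 29.5
```

```bash
python3 - <<'E'
from h import *
print(get_obs()["tool_pos"],get_obs()["ee_rot"],get_obs()["wrist_force"])
look("wrist",["salt_shaker","coaster_left"],"w8")
look("scene",["salt_shaker","coaster_left","spice_jar"])
E
```

```text
[0.44573649 0.11622104 0.13985857] [-3.14062978e+00 -5.34838155e-04  1.57158361e+00] [-0.66865907  0.60101423 -0.76277216]
wrist salt_shaker 0.81 uv[275. 260.] n5022 top 0.178 topmid [0.4431 0.1245] size [0.031 0.027]
wrist coaster_left 0.79 uv[278. 197.] n2616 top 0.006 topmid [0.447  0.1304] size [0.076 0.059]
scene salt_shaker 0.62 uv[288. 180.] n225 top 0.177 topmid [0.4382 0.1298] size [0.02 0.02]
scene coaster_left 0.80 uv[288. 214.] n263 top 0.007 topmid [0.4454 0.1213] size [0.074 0.069]
scene coaster_left 0.58 uv[288. 183.] n229 top 0.177 topmid [0.4385 0.1271] size [0.021 0.021]
scene spice_jar 0.78 uv[322. 164.] n118 top 0.211 topmid [ 0.4376 -0.0117] size [0.038 0.03 ]
```

View pics/w8.png

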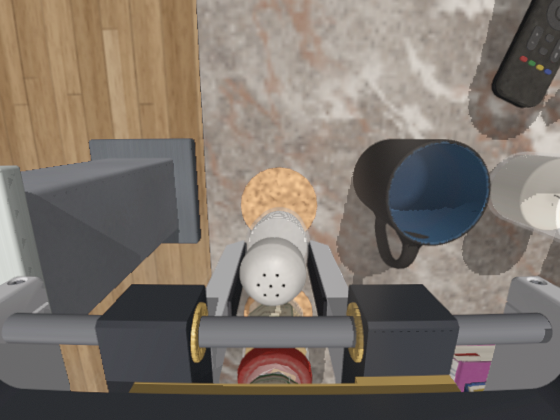

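>>> move_arm(steps=[0,0,0,0.002,-0.002,-0.03,0.1,0,0,0,0.002,-0.002,-0.06,0.1,0,0,0,0.002,-0.002,-0.075,0.1,0,0,0,0.002,-0.002,-0.08,0.1,0,0,0,0.002,-0.002,-0.08,0.1,0,0,0,0.002,-0.002,-0.08,0.1])

```text
time: 21.6
tool_pos: [0.449, 0.1137, 0.0613]
ee_rot: [3.139, -0.0, 1.571]
wrist_force: [0.3, 0.9, -0.3]
width: 0.0385
finger_force: 29.5
```

```bash
python3 - <<'E'
from h import *
print(get_obs()["tool_pos"],get_obs()["wrist_force"])
im,W=look("wrist",["salt_shaker","coaster_left"],"w9")
im,W=look("scene",["salt_shaker"])
r=silhouettes("scene","salt_shaker")[0]["pixels"];p=W[r];p=p[~np.isnan(p[:,0])]
for z in np.arange(0,.1,.015):
    q=p[(p[:,2]>z)&(p[:,2]<z+.015)]
    if len(q)>5: print(round(z,3),len(q),q.min(0).round(3)[:2],q.max(0).round(3)[:2],np.median(q,0).round(3))
E
```

```text
[0.44900919 0.11366185 0.06133767] [ 0.34416664  0.91270354 -0.30417991]
wrist salt_shaker 0.91 uv[276. 259.] n5053 top 0.100 topmid [0.4462 0.1219] size [0.031 0.027] fit [0.448 0.116]
wrist salt_shaker 0.49 uv[478. 205.] n24169 top 0.100 topmid [0.5544 0.1452] size [0.07 0.09] fit [0.571  0.1466]
wrist coaster_left 0.60 uv[270. 208.] n3523 top 0.005 topmid [0.4468 0.1331] size [0.078 0.052]
scene salt_shaker 0.69 uv[288. 204.] n184 top 0.098 topmid [0.444  0.1267] size [0.017 0.016] fit [0.4494 0.1162]
0.0 13 [0.432 0.113] [0.46  0.136] [0.441 0.133 0.013]
0.015 32 [0.429 0.113] [0.462 0.141] [0.438 0.134 0.023]
0.03 48 [0.427 0.116] [0.459 0.142] [0.437 0.135 0.037]
0.045 48 [0.428 0.122] [0.465 0.141] [0.441 0.134 0.052]
0.06 43 [0.428 0.119] [0.46  0.138] [0.44  0.133 0.068]
0.075 35 [0.43  0.122] [0.454 0.137] [0.439 0.133 0.083]
0.09 43 [0.432 0.115] [0.457 0.135] [0.443 0.127 0.096]
```

View pics/w9.png

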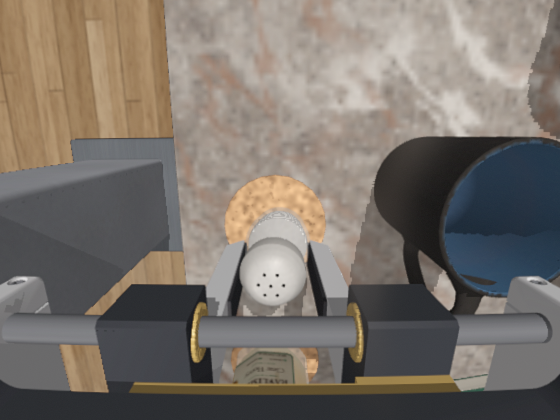

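>>> move_arm(steps=[0,0,0,0,-0.001,-0.003,0.1,0,0,0,0,-0.001,-0.005,0.1,0,0,0,0,-0.001,-0.006,0.1,0,0,0,0,-0.001,-0.006,0.1])

```text
time: 22.3
tool_pos: [0.4483, 0.1123, 0.0552]
ee_rot: [3.141, 0.0, 1.571]
wrist_force: [-2.6, 0.2, 6.1]
width: 0.0385
finger_force: 29.8
```

>>> move_arm(steps=[0,0,0,0,0,0,0.5,0,0,0,0,0,0,0.65,0,0,0,0,0,0,0.65,0,0,0,0,0,0.03,0.65,0,0,0,0,0,0.07,0.65,0,0,0,0,0,0.12,0.8,0,0,0,0,0,0.17,1,0,0,0,0,0,0.2,1,0,0,0,0,0,0.2,1,0,0,0,0,0,0.2,1])

```text
time: 23.3
tool_pos: [0.4483, 0.1125, 0.2543]
ee_rot: [3.141, -0.0, 1.571]
wrist_force: [-0.5, 1.1, -1.5]
width: 0.0936
finger_force: 0.0
```

```bash
python3 - <<'E'
from h import *
print(get_obs()["tool_pos"],get_obs()["wrist_force"])
look("wrist",["salt_shaker","coaster_left","spice_jar"],"w10")
im,W=look("scene",["salt_shaker","coaster_left","spice_jar","mug"])
E
```

```text
[0.44833518 0.11250063 0.25428591] [-0.4512074   1.05892848 -1.45213378]
wrist salt_shaker 0.58 uv[276. 195.] n839 top 0.094 topmid [0.4466 0.1189] size [0.029 0.029] fit [0.4475 0.1135]
wrist coaster_left 0.62 uv[273. 177.] n1090 top 0.006 topmid [0.447  0.1245] size [0.075 0.071]
wrist spice_jar 0.74 uv[270. 358.] n2310 top 0.210 topmid [ 0.4428 -0.0049] size [0.042 0.035] fit [ 0.4424 -0.0118]
scene salt_shaker 0.70 uv[290. 203.] n241 top 0.091 topmid [0.4418 0.1245] size [0.023 0.021] fit [0.4502 0.1148]
scene coaster_left 0.50 uv[287. 217.] n137 top 0.007 topmid [0.4463 0.1225] size [0.072 0.069]
scene spice_jar 0.70 uv[318. 158.] n346 top 0.211 topmid [ 0.4353 -0.0057] size [0.035 0.037]
scene mug 0.67 uv[259. 196.] n731 top 0.099 topmid [0.5555 0.1522] size [0.073 0.085]
```

View pics/w10.png

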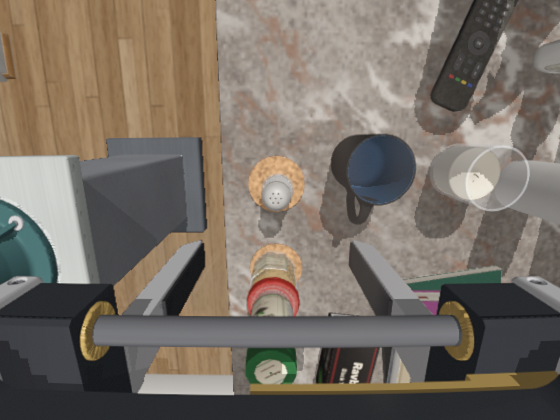

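>>> move_arm(steps=[0,0,0,0,-0.03,0.02,1,0,0,0,0,-0.075,0.03,1,0,0,0,0,-0.12,0.03,1,0,0,0,0,-0.165,0.03,1,0,0,0,0,-0.21,0.03,1,0,0,0,0.004,-0.255,0.03,1,0,0,0,0.008,-0.3,0.03,1,0,0,0,0.012,-0.345,0.03,1,0,0,0,0.016,-0.39,0.03,1,0,0,0,0.02,-0.435,0.03,1,0,0,0,0.023,-0.475,0.03,1,0,0,0,0.023,-0.487,0.03,1])

```text
time: 24.95
tool_pos: [0.4705, -0.3781, 0.2823]
ee_rot: [-3.14, -0.001, 1.567]
wrist_force: [0.6, 0.8, -0.0]
width: 0.0942
finger_force: 0.0
```

>>> move_arm(steps=[0,0,0,0,0,0,1,0,0,0,0,0,0,1,0,0,0,0,0,0,1])

```text
time: 25.25
tool_pos: [0.4715, -0.373, 0.2849]
ee_rot: [3.141, 0.0, 1.573]
wrist_force: [-0.4, 0.5, 0.1]
width: 0.0938
finger_force: 0.0
```

```bash
python3 - <<'E'
from h import *
print(get_obs()["tool_pos"],get_obs()["wrist_force"])
im,W=look("wrist",["pepper_mill","coaster_right"],"w11")
q=W.reshape(-1,3)
for a,b in((.125,.135),(.135,.145),(.145,.155)):
    k=q[(q[:,2]>a)&(q[:,2]<b)&(np.hypot(q[:,0]-.471,q[:,1]+.375)<.045)];print(a,len(k),k.min(0).round(3),k.max(0).round(3))
E
```

```text
[ 0.4714623  -0.37296115  0.28489213] [-0.44171392  0.49167985  0.06082938]
wrist pepper_mill 0.61 uv[273. 200.] n2012 top 0.170 topmid [ 0.4708 -0.3754] size [0.011 0.011] fit [ 0.4704 -0.3797]
wrist coaster_right 0.94 uv[250.  22.] n2222 top 0.006 topmid [ 0.4407 -0.1513] size [0.074 0.059]
0.125 11 [ 0.448 -0.365  0.132] [ 0.485 -0.352  0.135]
0.135 221 [ 0.446 -0.4    0.135] [ 0.495 -0.352  0.145]
0.145 689 [ 0.448 -0.399  0.145] [ 0.493 -0.353  0.155]
```

View pics/w11.png

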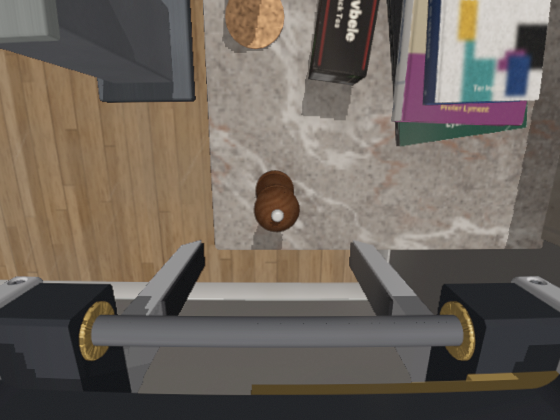

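>>> move_arm(steps=[0,0,0,-0.001,-0.002,-0.04,1,0,0,0,-0.001,-0.002,-0.08,1,0,0,0,-0.001,-0.002,-0.12,1,0,0,0,-0.001,-0.002,-0.151,1,0,0,0,-0.001,-0.002,-0.151,1,0,0,0,-0.001,-0.002,-0.151,0.1,0,0,0,-0.001,-0.002,-0.151,0.1,0,0,0,-0.001,-0.002,-0.151,0.1,0,0,0,-0.001,-0.002,-0.151,0.1,0,0,0,-0.001,-0.002,-0.151,0.1,0,0,0,-0.001,-0.002,-0.151,0.1,0,0,0,-0.001,-0.002,-0.151,0.1])

```text
time: 26.6
tool_pos: [0.4704, -0.3768, 0.1337]
ee_rot: [3.141, 0.001, 1.571]
wrist_force: [0.1, 0.2, 1.0]
width: 0.0475
finger_force: 30.0
```

>>> move_arm(steps=[0,0,0,0,0,0.02,0.1,0,0,0,0,0,0.05,0.1,0,0,0,0,0,0.08,0.1,0,0,0,-0.005,0.03,0.09,0.1,0,0,0,-0.01,0.07,0.09,0.1,0,0,0,-0.015,0.11,0.09,0.1,0,0,0,-0.02,0.15,0.09,0.1,0,0,0,-0.025,0.19,0.09,0.1,0,0,0,-0.03,0.22,0.09,0.1,0,0,0,-0.03,0.232,0.09,0.1,0,0,0,-0.03,0.232,0.09,0.1,0,0,0,-0.03,0.232,0.09,0.1])

```text
time: 27.8
tool_pos: [0.4403, -0.1453, 0.223]
ee_rot: [-3.141, 0.001, 1.571]
wrist_force: [0.4, 0.1, -1.7]
width: 0.0476
finger_force: 30.0
```

```bash
python3 - <<'E'
from h import *
print(get_obs()["tool_pos"],get_obs()["ee_rot"],get_obs()["wrist_force"])
im,W=look("wrist",["pepper_mill","coaster_right"],"w12")
im,W=look("scene",["pepper_mill","coaster_right"],"s12")
r=silhouettes("scene","pepper_mill")[0]["pixels"];p=W[r];p=p[~np.isnan(p[:,0])]
for z in np.arange(.08,.26,.02):
    q=p[(p[:,2]>z)&(p[:,2]<z+.02)]
    if len(q)>5: print(round(z,3),len(q),q.min(0).round(3)[:2],q.max(0).round(3)[:2])
E
```

```text
[ 0.44029258 -0.14530009  0.2229771 ] [-3.14137406e+00  8.50355597e-04  1.57059623e+00] [ 0.42386711  0.08065544 -1.71036046]
wrist pepper_mill 0.71 uv[276. 253.] n7368 top 0.259 topmid [ 0.4401 -0.1438] size [0.012 0.011] fit [ 0.4375 -0.1466]
wrist coaster_right 0.97 uv[276. 176.] n1094 top 0.006 topmid [ 0.4414 -0.1289] size [0.075 0.054]
scene pepper_mill 0.60 uv[343. 139.] n524 top 0.246 topmid [ 0.4334 -0.1373] size [0.026 0.035] fit [ 0.437  -0.1486]
scene coaster_right 0.64 uv[337. 180.] n189 top 0.007 topmid [ 0.4401 -0.1422] size [0.071 0.066]
0.08 35 [ 0.406 -0.154] [ 0.45  -0.117]
0.1 88 [ 0.408 -0.155] [ 0.456 -0.118]
0.12 92 [ 0.409 -0.159] [ 0.455 -0.117]
0.14 84 [ 0.411 -0.157] [ 0.453 -0.121]
0.16 69 [ 0.415 -0.16 ] [ 0.451 -0.124]
0.18 57 [ 0.413 -0.151] [ 0.455 -0.122]
0.2 75 [ 0.408 -0.142] [ 0.457 -0.12 ]
0.22 88 [ 0.414 -0.145] [ 0.458 -0.116]
0.24 64 [ 0.411 -0.158] [ 0.452 -0.123]
```

View pics/w12.png

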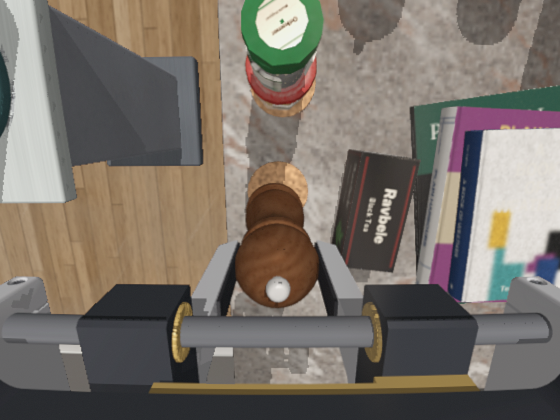

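>>> move_arm(steps=[0,0,0,0.001,0.001,-0.03,0.1,0,0,0,0.001,0.001,-0.06,0.1,0,0,0,0.001,0.001,-0.075,0.1,0,0,0,0.001,0.001,-0.081,0.1,0,0,0,0.001,0.001,-0.083,0.1,0,0,0,0.001,0.001,-0.084,0.1,0,0,0,0.001,0.001,-0.084,0.1,0,0,0,0.001,0.001,-0.084,0.1])

```text
time: 28.95
tool_pos: [0.4418, -0.1438, 0.1403]
ee_rot: [3.14, 0.001, 1.571]
wrist_force: [0.6, -0.2, -1.5]
width: 0.0475
finger_force: 30.0
```

>>> move_arm(steps=[0,0,0,0,0,-0.001,0.1,0,0,0,0,0,-0.002,0.1,0,0,0,0,0,-0.003,0.1,0,0,0,0,0,-0.003,0.1])

```text
time: 29.35
tool_pos: [0.4415, -0.1437, 0.1376]
ee_rot: [3.14, 0.001, 1.571]
wrist_force: [-1.4, 0.5, 4.1]
width: 0.0478
finger_force: 30.0
```

Contact again. Release, rise and back off.

>>> move_arm(steps=[0,0,0,0,0,0,0.6,0,0,0,0,0,0,0.9,0,0,0,0,0,0,1,0,0,0,0,0,0.02,1,0,0,0,0,0,0.06,1,0,0,0,0,0,0.11,1,0,0,0,0,0,0.16,1,0,0,0,0,-0.04,0.2,1,0,0,0,0,-0.07,0.2,1,0,0,0,0,-0.07,0.2,1,0,0,0,0,-0.07,0.2,1])

```text
time: 30.45
tool_pos: [0.441, -0.2138, 0.3353]
ee_rot: [-3.14, -0.001, 1.569]
wrist_force: [-0.3, -0.1, 0.2]
width: 0.094
finger_force: 0.0
```

```bash
python3 - <<'E'
from h import *
print(get_obs()["tool_pos"],get_obs()["wrist_force"])
T=["pepper_mill","coaster_right","spice_jar","honey_jar","salt_shaker","coaster_left","tea_box","mug"]
im,W=look("wrist",T,"w13")
im2,W=look("scene",T)
look("top",T)
c=cv2.resize(im2[80:280,200:420],(550,500));save("fin",np.hstack([c[:, :400],cv2.resize(im,(400,500))]))
E
```

```text
[ 0.441002   -0.21377459  0.33529722] [-0.28357779 -0.11315915  0.24262368]
wrist pepper_mill 0.87 uv[276. 134.] n1335 top 0.174 topmid [ 0.4417 -0.1414] size [0.011 0.012] fit [ 0.4406 -0.1433]
wrist coaster_right 0.65 uv[255. 136.] n172 top 0.005 topmid [ 0.4399 -0.1433] size [0.075 0.076]
wrist spice_jar 0.88 uv[276.  16.] n1614 top 0.210 topmid [ 0.4426 -0.0288] size [0.037 0.01 ]
wrist honey_jar 0.72 uv[282.  50.] n1120 top 0.105 topmid [ 0.4434 -0.0238] size [0.06  0.042] fit [ 0.4429 -0.0107]
wrist tea_box 0.91 uv[354. 144.] n4651 top 0.070 topmid [ 0.5523 -0.1581] size [0.079 0.137]
scene pepper_mill 0.67 uv[338. 160.] n497 top 0.163 topmid [ 0.4357 -0.1352] size [0.029 0.034] fit [ 0.4409 -0.1448]
scene coaster_right 0.74 uv[288. 218.] n134 top 0.008 topmid [0.4454 0.1246] size [0.072 0.066]
scene spice_jar 0.61 uv[316. 158.] n403 top 0.211 topmid [ 0.4379 -0.004 ] size [0.039 0.034]
scene honey_jar 0.81 uv[146. 300.] n964 top 0.100 topmid [0.4789 0.6349] size [0.061 0.059] fit [0.4813 0.6329]
scene honey_jar 0.67 uv[315. 189.] n424 top 0.104 topmid [0.4348 0.003 ] size [0.0
[... 394 characters left out ...]
428] size [0.025 0.028] fit [ 0.4407 -0.1444]
top coaster_right 0.50 uv[343. 235.] n63 top 0.011 topmid [ 0.4369 -0.1322] size [0.071 0.052]
top spice_jar 0.65 uv[321. 226.] n157 top 0.215 topmid [ 0.4371 -0.0091] size [0.037 0.037]
top honey_jar 0.77 uv[121. 218.] n353 top 0.105 topmid [0.4803 0.6306] size [0.057 0.058] fit [0.4841 0.6296]
top salt_shaker 0.66 uv[275. 229.] n79 top 0.096 topmid [0.4436 0.1178] size [0.027 0.026]
top coaster_left 0.81 uv[276. 232.] n194 top 0.011 topmid [0.4453 0.1168] size [0.071 0.07 ]
top tea_box 0.72 uv[354. 197.] n744 top 0.075 topmid [ 0.5504 -0.1562] size [0.069 0.134]
top mug 0.89 uv[268. 193.] n422 top 0.101 topmid [0.5364 0.1371] size [0.033 0.09 ]
```

View pics/fin.png

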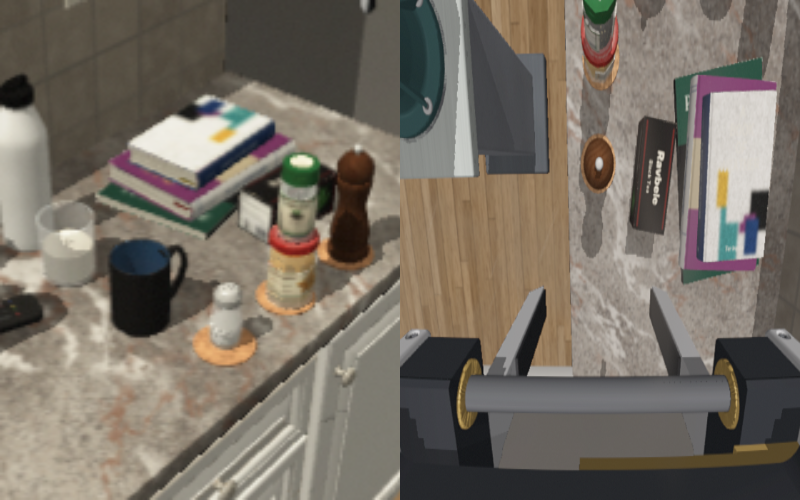

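The mill, the honey jar with the spice jar on its lid, and the salt all stand centred on their coasters. The tea box and mug are where they started.

```bash
python3 -c "
from bench import *
print(close_job())"
```

```text
the job is handed in; nothing more can be done
None
```

I handed the job in after about 31 s of robot time, and the final camera check (no verdict came back) showed the mill, honey jar and salt upright on their coasters within a few mm of centre, the spice jar centred on the honey lid, and the tea box and mug not visibly moved.

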